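Reset the crimp height by four clicks

ROBOT

A 6-joint arm with a two-finger parallel gripper is mounted at the origin on a cart in front of the work surface, level with it; the furniture and walls round the work are solid. World frame = base frame: x ahead of the robot, y to its left, z up, the work surface at z = 0. Lengths are in m, angles in degrees, forces in N, time in s.
With the tool pointing down it reaches from about 0.35 to 0.975 m from the base axis. Payload 4.9 kg.
Tool frame: the origin (TCP) lies between the finger pads; the fingertips stand 17 mm ahead of it and the grasp point (between the pads) lies 2 mm behind it; z points along the fingers, y is the direction in which the jaws open and shut (so a half turn about z gives the same grasp; the last joint's range is limited). The gripper opens to 85 mm and grips with 20 to 120 N. Pads are 22 mm wide; open, the fingers measure 114 mm over their backs; the gripper's body (76 mm by 85 mm) begins 54 mm behind the grasp point. The pads swing forward as they close: fully open they stand 13 mm farther back than shut.
Start: joints at [-83.079, 3.019, 92.412, -0, 84.569, -6.818], TCP at [0.148, -0.607, 0.248] pointing down, gripper open.
Joint ranges: [-172.51, 172.51], [-57.92, 126.97], [3.15, 148.05], [-58.71, 238.71], [5.1, 150.11], [-179.66, 179.66]. Speed limits (degrees/s): [147.25, 147.25, 180, 180, 180, 180].

INTERFACE

Orientations are given as a 3x3 rotation matrix whose columns are the frame's x, y, z axes.
In Python, from bench import bot, camera, get_calibration, nets gives the robot as it stands.
- The arm moves only by the shell command python3 -m crank 'ROWS' [FORCE]. ROWS is JSON, a list of rows, each a list of 3 entries, a list of its own where there are three numbers: the shift along the world's x, y, z in mm, then the turn, a rotation vector about the world's x, y, z in degrees, then the finger opening in mm, from 0 to 85.4. In form: [[[x, y, z], [wx, wy, wz], gripper], ...]. A call has 1 to 20 rows; each row is the pose to reach, as a shift and turn from the pose commanded when the call began; what a row does not reach only later rows make up. A row lasts 1/10 s, in which the tool goes at most 50 mm and 8.59 degrees, less where a joint would pass 70% of its speed; a pose out of reach is approached as far as the arm can. A call with a gripper value outside its range is refused whole. The fingers move at their own pace and stop on an object; FORCE is the grip in N (left out, the last holds). Time passes only in rows, so rows that repeat a pose let the fingers close. It gives the time, the measured TCP pose, the force and the opening at its end, in the units of the state.
- bot.get_obs(): the state, without advancing time (a new reading comes with each control period).
- camera(name): name is "scene" or "side" or "wrist"; returns the picture (480x640x3 uint8, red, green, blue); there is no depth.
- get_calibration(name): a dict with "vfov" (degrees; the focal length in pixels is half the picture's height over the tangent of half this angle, whatever the lens; pixels are square), "cx", "cy" (the principal point, pixels), "rvec" (rotation vector, rad) and "tvec" (3), from world to camera coordinates, as OpenCV has them; the wrist camera has in their place "hand_eye" (4x4, takes a point from camera to tool coordinates, whose origin is the TCP and whose axes are the flange's). Camera axes: x right, y down, z forward; pixel columns grow to the right and rows downward; lengths in m; the calibration is good to about 2 mm. A picture is of the moment at which its call begins: read the wrist's pose just before it. get_calibration takes no time and is no camera call.
- bot.sign_off(): hands the job in, once; it reports no verdict.
Trained networks look in the newest picture that a camera, given by its name, has taken for a name from the list of things; names that differ only in an ending like _2 or _b are one class to them, and where a whole thing is asked for, a point or a joint stands for the part that bears it (a point fixed in the world has none). Each returns a list of dicts, best first, with "confidence" (0 to 1); they miss things now and then, are a little off and sometimes report something else, mostly with a low value. They report only what shows in the picture. A call takes as long as a camera call.
- nets.find_in(camera, target): "at" ([x, y, z] in m, in world coordinates, good to about 4 mm: the middle of the surface that is visible of it).
- nets.landmark_of(camera, target): "at" ([x, y, z] in m, in world coordinates, good to about 4 mm: a listed point, or the origin of a listed thing).
The state is a dict: "time_s": time; "joint_pos": joint angles; "joint_velocities": joint speeds; "joint_efforts": joint torques, N m; "tool_pos": TCP position; "ee_rot": TCP orientation; "ft_force": force on the tool from outside, world axes, zero at the start; "moment": the same for the moment, N m; "width": finger opening in m.
Only numpy, scipy, OpenCV 4.12 (cv2) and the standard library are available. Lean on these libraries where they do the work, as an engineer would, in place of code of your own. Each camera call takes 0.05 s, during which the arm holds its last target.

TASK

The crimp is too loose: with a fingertip in the notch of the blue finger wheel on the grey preset unit, turn the wheel exactly four clicks clockwise (seen from above) from where it stands, without going past the fourth click, and let it rest there. Then press the green button all the way down and let it come up again, to store the setting. Push gently with the fingertips only, pick nothing up, and leave the other things on the table alone.

Things in the scene. Friction and masses are not known exactly. Their poses are not given: they have to be found in the camera images.
- preset_unit: The preset unit: grey box with a black top panel, 190 (x) x 140 (y) mm, bolted to the table, never moves. Origin: centre of its underside; its x axis points from the green button toward the wheel, z up. Panel top 45 mm above the table. White ticks on the panel round the wheel are one click apart.
- wheel_axis (a point): Centre of the blue finger wheel's top face, on its vertical axis, 79 mm above the table, 30 mm along the unit's +x from its origin. Wheel 110 mm in diameter, 26 mm thick; its underside is 8 mm over the panel (53 mm above the table). A 32 mm aluminium cap stands 3 mm proud in the middle; a white line on top lies opposite the wheel's one finger notch.
- wheel_notch (a point): Middle of the only notch, 50 mm from the wheel's axis, at the height of its top face (79 mm above the table); turns with the wheel. The notch goes right through the wheel: floor 30 mm from the axis, open at the rim (55 mm). At 48 mm from the axis its side walls stand 29 degrees either side of its middle (47 mm clear). A vertical fingertip in it can push a side wall round.
- click_wheel (a joint): Wheel angle, rad, growing CLOCKWISE seen from above. One click is 22.5 degrees = 0.3927 rad; it rests near whole multiples. At 0 the notch points 100 degrees anticlockwise of the unit's +x. Starts at 0, 1, 2 or 3 clicks; stops just below 0 and at 9.5. About 3 N at the rim carries it over a click; half-way it snaps on into the next rest, and springs back if let go earlier.
- store_button (a joint): Travel of the green button, m: 0 is up, 0.006 fully down. Spring return, 5 N when fully down.
- store_button_top (a point): Top centre of the green push button (28 mm across), on the panel 62 mm from the unit's origin toward its -x side; pressed straight down.
- terminal_jar: Bystander to be left alone: cream jar with a yellow lid, 55 mm across, 70 tall. Origin at the centre of its underside.
- solder_spool: Bystander to be left alone: blue and white spool of solder, 56 mm across, 32 tall. Origin at the centre of its underside.
- tape_blue: Bystander to be left alone: roll of blue tape lying flat, 68 mm across, 18 tall. Origin at the centre of its underside.
- flush_cutter: Bystander to be left alone: red-handled cutter lying flat, 60x110x12 mm. Origin at the centre of its underside.
- caliper: Bystander to be left alone: caliper lying flat, 61x170x13 mm. Origin at the centre of its underside.
- gauge_block: Bystander to be left alone: grey steel stop block, 40x30x20 mm. Origin at the centre of its underside.
- long_nose_pliers: Bystander to be left alone: blue-handled pliers lying flat, 60x156x12 mm. Origin at the centre of its underside.

How it is judged (in metres and radians):
On the way, in this order (a step that is already met when the one before it is completed fails the run):
1. the wheel rests four clicks clockwise of its start, the fingers off it (distance of wheel_notch from where it was at the start of the episode between 0.0657 and 0.0754 m and value of joint click_wheel above 1.35 rad and contact force between the fingers and preset_unit below 0.3 N), for 0.2 s.
2. the green button is pressed down (5 of its 6 mm) (distance of wheel_notch from where it was at the start of the episode between 0.0657 and 0.0754 m and value of joint click_wheel above 1.35 rad and value of joint store_button above 0.005 m), for 0.05 s.
At the end, for the whole second after the job is handed in: The wheel rests four clicks (within a third of a click) clockwise of where it started, the button has been pressed and is up again, and the bystanders lie within 20 mm of where they were (distance of wheel_notch from where it was at the start of the episode between 0.0657 and 0.0754 m and value of joint click_wheel above 1.35 rad and velocity of joint click_wheel between -0.05 and 0.05 rad/s and value of joint store_button below 0.001 m and distance of each of terminal_jar, solder_spool, tape_blue, flush_cutter, caliper, gauge_block, long_nose_pliers from where it was at the start of the episode below 0.02 m); the robot touches nothing.
It fails at once if the wheel was turned past the fourth click (4.65 clicks or more) (distance of wheel_notch from where it was at the start of the episode above 0.0791 m).
It fails at once if the button was pressed before the wheel stood at four clicks (value of joint store_button above 0.003 m and (distance of wheel_notch from where it was at the start of the episode below 0.0657 m or distance of wheel_notch from where it was at the start of the episode above 0.0754 m)).
It fails at once if the unit, its wheel or its button was squeezed or rammed (over 40 N) (contact force between anything else and preset_unit above 40 N).
It fails at once if a bystander was pushed away or picked up (distance of any of terminal_jar, solder_spool, tape_blue, flush_cutter, caliper, gauge_block, long_nose_pliers from where it was at the start of the episode above 0.02 m).
It also fails if it takes over 53 s, if anything falls off the work surface, if the arm or the gripper's body presses on something with over 40 N, if the wrist force passes 120 N, or if a joint passes its speed limit or range.

## Working session

There is one attempt and no reset: what is moved stays moved. The work goes in short steps, Python scripts to look and compute and a shell command to move; the robot and the scene stay as the last step left them, time stands still between calls to the robot, and variables do not carry over. Pictures are saved under pics/ and viewed, and the job is handed in when it is done.

```bash
ls; mkdir -p pics; python3 - <<'E'
from bench import bot,camera,get_calibration,nets
import cv2
o=bot.get_obs();print(o['time_s'],o['tool_pos'],o['ee_rot'],o['width'],o['ft_force'])
for c in ['scene','side']:
    cv2.imwrite(f'pics/{c}0.png',camera(c)[:,:,::-1])
    for t in ['wheel_axis','wheel_notch','store_button_top','preset_unit']:
        print(c,t,[(r['confidence'],r['at']) for r in nets.landmark_of(c,t)][:2])
    k=get_calibration(c);print(k)
print(bot.get_obs()['time_s'])
E
```

```text
pics
0.0 [ 0.14838387 -0.60653018  0.24706928] [[ 9.71389614e-01  2.37491407e-01 -2.23331425e-04]
 [ 2.37491362e-01 -9.71387512e-01  2.03818953e-03]
 [ 2.67111143e-04 -2.03291543e-03 -9.99997898e-01]] 0.08521760950447915 [-0.74003027  0.0528961   0.62602386]
scene wheel_axis [(0.96, [0.5855, 0.0135, 0.0796]), (0.57, [0.7557, -0.2842, 0.0003])]
scene wheel_notch [(0.83, [0.6172, 0.0448, 0.0784])]
scene store_button_top [(0.61, [0.6202, 0.2828, -0.0017]), (0.56, [0.4964, 0.0225, 0.0642])]
scene preset_unit [(0.95, [0.5585, 0.0175, -0.0033])]
{'vfov': 50.856248790068385, 'cx': 311.39742088627344, 'cy': 245.91644209764925, 'rvec': array([ 1.39774277, -2.1103932 ,  0.9587306 ]), 'tvec': array([0.22293768, 0.40863651, 0.81810623])}
side wheel_axis [(0.75, [0.581, 0.0105, 0.0777])]
side wheel_notch [(0.88, [0.6164, 0.0478, 0.0777])]
side store_button_top [(0.67, [0.6181, 0.2823, -0.0018]), (0.45, [0.4938, 0.0243, 0.0653])]
side preset_unit [(0.97, [0.556, 0.0112, 0.0004]), (0.73, [0.7463, -0.2868, -0.0003])]
{'vfov': 56.650968753932666, 'cx': 323.6399229424998, 'cy': 243.10923109531964, 'rvec': array([ 2.14212692, -0.50066364,  0.24062444]), 'tvec': array([-0.52225114,  0.20810319,  0.75425347])}
0.5
```

View pics/scene0.png

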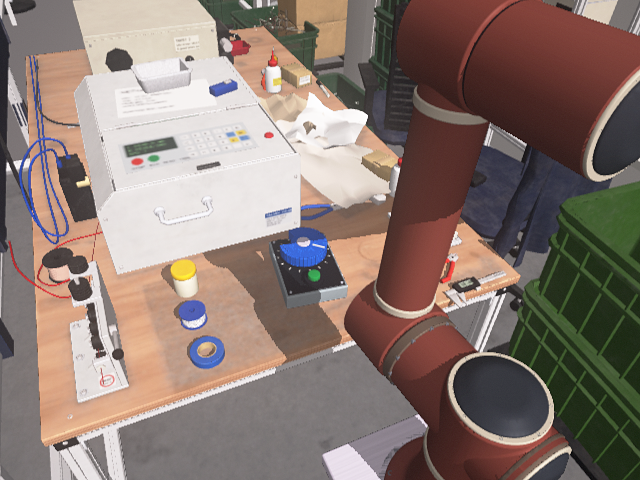

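View pics/side0.png

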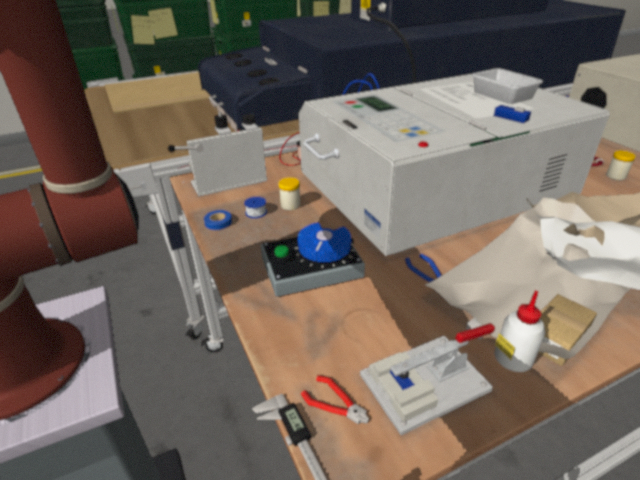

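```bash
cat > h.py <<'E'
import numpy as np,cv2
from bench import bot,camera,get_calibration,nets
def PK(c,o=None):
    k=get_calibration(c);f=240/np.tan(np.radians(k['vfov']/2))
    K=np.array([[f,0,k['cx']],[0,f,k['cy']],[0,0,1]])
    if 'rvec' in k:
        R=cv2.Rodrigues(np.array(k['rvec']))[0];t=np.array(k['tvec'])
    else:
        T=np.eye(4);T[:3,:3]=o['ee_rot'];T[:3,3]=o['tool_pos']
        W=np.linalg.inv(T@np.array(k['hand_eye']));R=W[:3,:3];t=W[:3,3]
    return K@np.c_[R,t]
def tri(P1,p1,P2,p2):
    X=cv2.triangulatePoints(P1,P2,np.array(p1,float),np.array(p2,float))[:,0];return X[:3]/X[3]
def onz(P,p,z):
    A=np.c_[P[:,:2],-np.array([*p,1.])];s=np.linalg.solve(A,-(P[:,2]*z+P[:,3]));return s[:2]
def proj(P,X):
    q=P@np.append(X,1);return q[:2]/q[2]
E
python3 - <<'E'
from h import *
S=PK('scene');D=PK('side')
for a,b in [((300,232),(387,255)),((300,158),(378,160)),((116,272),(305,178))]: print(tri(S,a,D,b))
for c,x0,y0,x1,y1 in [('scene',240,190,370,310),('side',240,200,400,310)]:
    im=cv2.imread(f'pics/{c}0.png')[y0:y1,x0:x1];cv2.imwrite(f'pics/{c}0c.png',cv2.resize(im,None,fx=5,fy=5,interpolation=cv2.INTER_CUBIC))
for t in ['gauge_block','long_nose_pliers','terminal_jar','solder_spool','flush_cutter','caliper']:
    print(t,[(c,r['confidence'],r['at']) for c in ['scene','side'] for r in nets.landmark_of(c,t)[:1]])
E
```

```text
[ 0.71427408 -0.03160288  0.00271785]
[ 0.68663141 -0.02161293  0.23783048]
[ 0.72946511  0.42329103 -0.00337014]
gauge_block [('scene', 0.5, [0.7593, -0.2841, -0.0003]), ('side', 0.39, [0.7494, -0.288, -0.0015])]
long_nose_pliers [('scene', 0.71, [0.6171, 0.0468, 0.0751]), ('side', 0.71, [0.7684, -0.1296, -0.0032])]
terminal_jar [('scene', 0.56, [0.6146, 0.2821, -0.0002]), ('side', 0.61, [0.6191, 0.2826, -0.0033])]
solder_spool [('side', 0.97, [0.5258, 0.2907, 0.0001])]
flush_cutter [('scene', 0.59, [0.452, -0.3061, 0.0017]), ('side', 0.85, [0.4501, -0.3069, -0.0041])]
caliper [('scene', 0.69, [0.3613, -0.337, -0.0022]), ('side', 0.63, [0.3621, -0.336, -0.0026])]
```

View pics/scene0c.png

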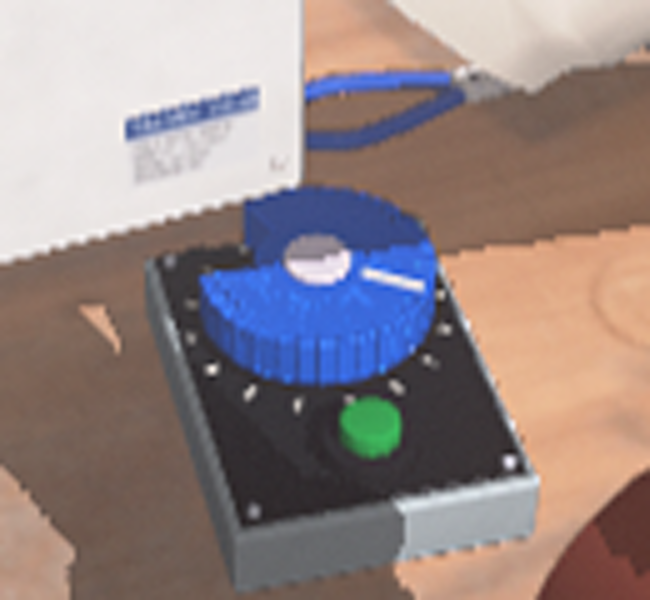

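View pics/side0c.png

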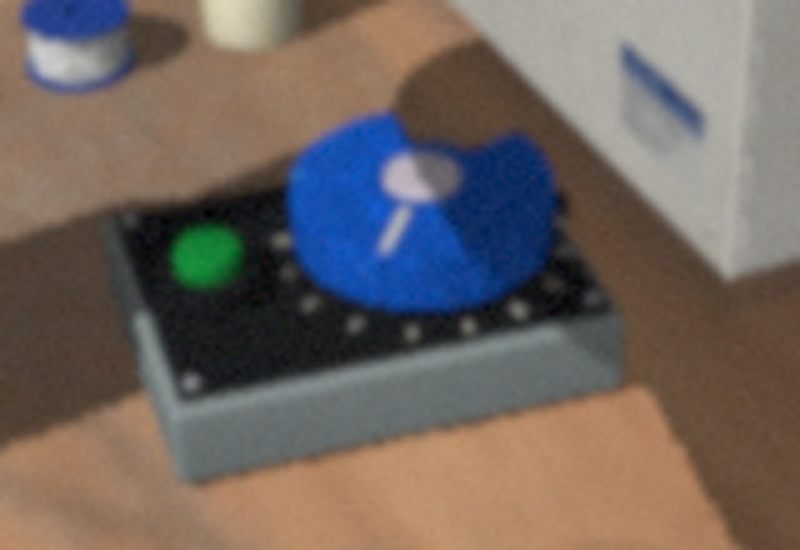

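```bash
python3 - <<'E'
from h import *
print(np.round(get_calibration('wrist')['hand_eye'],3),get_calibration('wrist')['vfov'])
S=PK('scene');D=PK('side')
print('cap',tri(S,(303.6,241.6),D,(324,235.6)),onz(S,(303.6,241.6),.082),onz(D,(324,235.6),.082))
print('btn',tri(S,(314,274.5),D,(281.5,250)))
print('line end',tri(S,(324.5,247.3),D,(317,249.5)))
# notch floor & mouth corner walls
print('wall corners', onz(S,(289,231),.079), onz(S,(280.5,245.5),.079), onz(D,(319.5,223),.079),onz(D,(345,227.5),.079))
E
```

```text
[[-0.001 -0.955 -0.298  0.076]
 [ 1.    -0.001  0.001 -0.   ]
 [-0.001 -0.298  0.955 -0.126]
 [ 0.     0.     0.     1.   ]] 60.60821087297205
cap [0.58699567 0.00955306 0.07832009] [0.58253319 0.01126454] [0.58534414 0.0053203 ]
btn [0.49629123 0.02323654 0.06169982]
line end [ 0.55297316 -0.0274257   0.07730157]
wall corners [0.63328435 0.02707931] [0.59311476 0.06373806] [0.59957587 0.05678051] [0.64018642 0.01630397]
```

```bash
python3 -m crank '[[[40,60,30],[0,0,0],0],[[80,120,50],[0,0,0],0],[[110,170,60],[0,0,0],0],[[140,220,60],[0,0,0],0],[[170,270,60],[0,0,0],0],[[200,320,60],[0,0,0],0],[[230,370,60],[0,0,0],0],[[260,420,60],[0,0,0],0],[[290,470,60],[0,0,0],0],[[310,510,60],[0,0,0],0],[[320,550,60],[0,0,0],0],[[320,580,60],[0,0,0],0],[[320,580,60],[0,0,0],0],[[320,580,60],[0,0,0],0],[[320,580,60],[0,0,0],0],[[320,580,60],[0,0,0],0]]'
```

```text
time_s: 2.7
tool_pos: [0.4684, -0.027, 0.3083]
ee_rot: [[0.971, 0.239, -0.0], [0.239, -0.971, -0.001], [-0.0, 0.001, -1.0]]
ft_force: [0.0, -0.4, 0.3]
width: -0.0001
```

```bash
python3 - <<'E'
from h import *
o=bot.get_obs();print(o['joint_pos'])
cv2.imwrite('pics/w1.png',camera('wrist')[:,:,::-1])
for t in ['wheel_axis','wheel_notch','store_button_top','preset_unit']:
    print(t,[(r['confidence'],r['at']) for r in nets.landmark_of('wrist',t)][:2])
E
```

```text
[-1.23833752e+01 -2.06722327e+01  1.07902170e+02 -3.32258395e-02
  9.27713935e+01  6.38101298e+01]
wheel_axis [(0.85, [0.5872, 0.0107, 0.08])]
wheel_notch []
store_button_top [(0.64, [0.4955, 0.0249, 0.068])]
preset_unit [(0.89, [0.5564, 0.0159, -0.0059])]
```

View pics/w1.png

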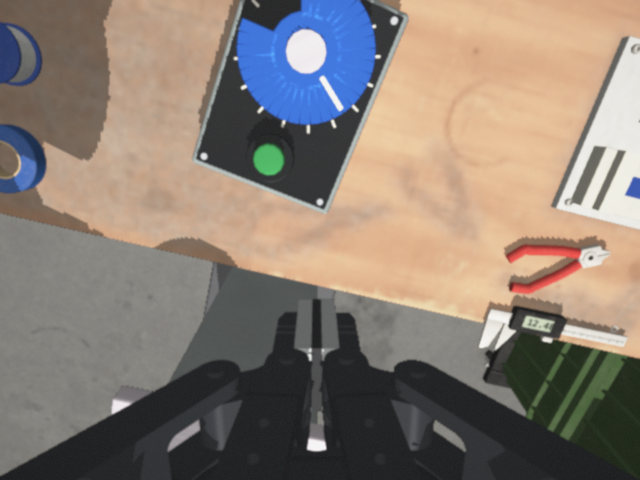

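```bash
python3 - <<'E'
from h import *
o=bot.get_obs();P=PK('wrist',o)
f=lambda p,z:onz(P,p,z).round(4)
print('cap',f((306,51),.082),'btn',f((269,158),.06),'bolts',f((204,156),.045),f((394,20),.045),f((320,202),.045))
a=f((322,77),.079);b=f((341,108),.079);d=b-a;print('line',a,b,np.degrees(np.arctan2(*-d[::-1])))
e=f((320,202),.045)-f((394,20),.045);print('unit x yaw',np.degrees(np.arctan2(*-e[::-1])))
S=PK('scene')
# machine edge: vertical edge from scene/side at several
D=PK('side')
for a,b in [((300,232),(387,255)),((300,170),(378,170))]:print(tri(S,a,D,b))
E
python3 - <<'E'
import cv2
a=cv2.imread('pics/scene0.png')[130:260,60:330];cv2.imwrite('pics/m1.png',cv2.resize(a,None,fx=2.9,fy=2.9))
a=cv2.imread('pics/side0.png')[80:280,270:420];cv2.imwrite('pics/m2.png',cv2.resize(a,None,fx=3,fy=3))
E
```

```text
cap [0.5855 0.0085] btn [0.495  0.0219] bolts [0.4808 0.0824] [ 0.6312 -0.0567] [ 0.4638 -0.0329]
line [ 0.5703 -0.0082] [ 0.5509 -0.029 ] 46.99456930124172
unit x yaw -8.091764601755692
[ 0.71427408 -0.03160288  0.00271785]
[ 0.68610651 -0.02016855  0.21147628]
```

View pics/m1.png

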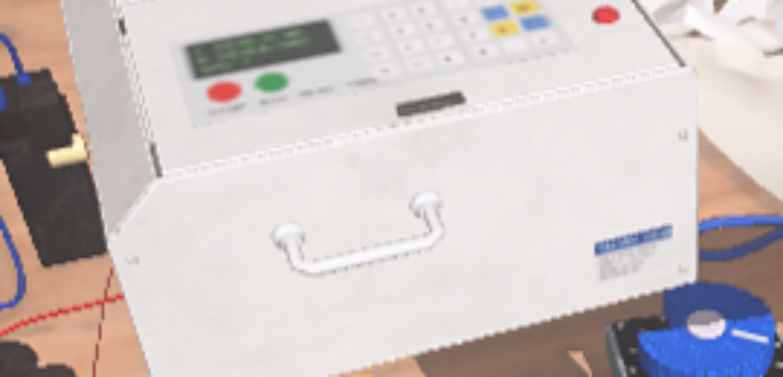

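View pics/m2.png

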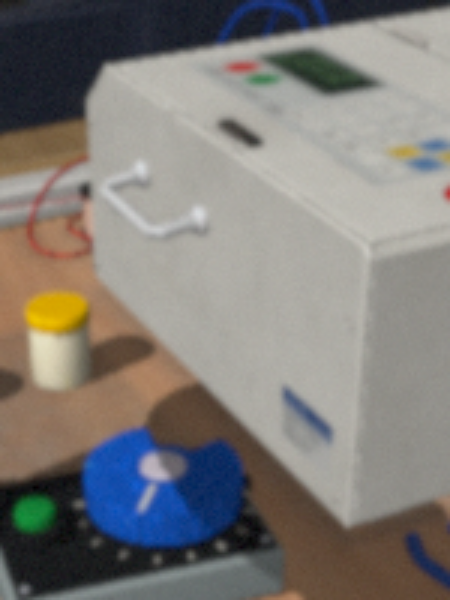

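```bash
python3 -m crank '[[[0,0,0],[0,0,8],0],[[0,0,0],[0,0,16],0],[[0,0,0],[0,0,24],0],[[0,0,0],[0,0,32],0],[[0,0,0],[0,0,40],0],[[0,0,0],[0,0,48],0],[[0,0,0],[0,0,56],0],[[0,0,0],[0,0,64],0],[[10,5,0],[0,0,72],0],[[20,10,0],[0,0,80],0],[[30,15,0],[0,0,88],0],[[40,20,0],[0,0,96],0],[[50,25,0],[0,0,104],0],[[60,30,0],[0,0,112],0],[[70,35,0],[0,0,120],0],[[80,40,0],[0,0,128],0],[[90,45,0],[0,0,136],0],[[100,50,0],[0,0,144],0],[[100,50,0],[0,0,152],0],[[100,50,0],[0,0,160],0]]' 
python3 -m crank '[[[5,2,0],[0,0,8],0],[[10,5,0],[0,0,16],0],[[15,7,0],[0,0,24],0],[[15,7,0],[0,0,26],0],[[15,7,0],[0,0,26],0],[[15,7,0],[0,0,26],0],[[15,7,0],[0,0,26],0]]'
python3 - <<'E'
from h import *
o=bot.get_obs();print(o['joint_pos'],o['tool_pos'],o['ee_rot'])
im=camera('wrist')[:,:,::-1]
cv2.imwrite('pics/w2.png',im)
for t in ['wheel_axis','wheel_notch','store_button_top','preset_unit']:
    print(t,[(r['confidence'],r['at']) for r in nets.landmark_of('wrist',t)][:2])
E
```

```text
time_s: 4.95
tool_pos: [0.5686, 0.022, 0.3081]
ee_rot: [[-0.995, 0.105, -0.0], [0.105, 0.995, -0.0], [0.0, -0.0, -1.0]]
ft_force: [-0.1, -0.2, 0.3]
width: -0.0002
time_s: 5.65
tool_pos: [0.5834, 0.0295, 0.3083]
ee_rot: [[-0.942, -0.337, -0.0], [-0.337, 0.942, -0.0], [0.0, -0.0, -1.0]]
ft_force: [0.1, 0.1, 0.2]
width: -0.0002
[-4.40584056e+00 -4.17334451e+00  9.38683568e+01 -9.80712330e-04
  9.03053461e+01 -1.14072615e+02] [0.58335588 0.0294688  0.30831724] [[-9.41665896e-01 -3.36549165e-01 -7.55201622e-06]
 [-3.36549165e-01  9.41665896e-01 -1.65852759e-05]
 [ 1.26932369e-05 -1.30761639e-05 -1.00000000e+00]]
wheel_axis [(0.84, [0.5886, 0.0074, 0.0809])]
wheel_notch []
store_button_top [(0.92, [0.4969, 0.0252, 0.0675])]
preset_unit [(0.67, [0.5592, 0.0155, -0.0023])]
```

View pics/w2.png

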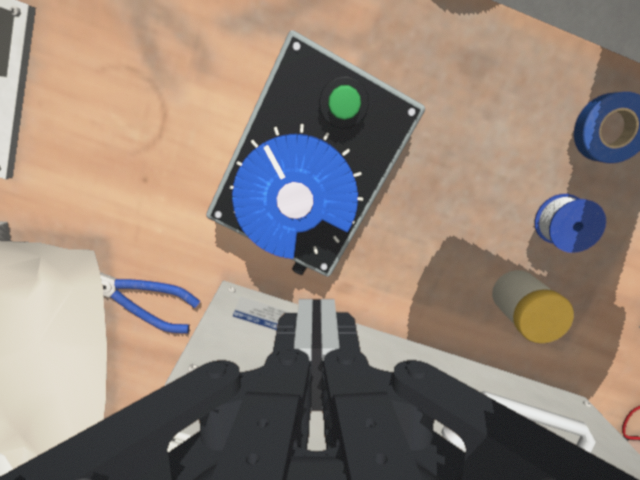

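```bash
python3 - <<'E'
from h import *
o=bot.get_obs();P=PK('wrist',o)
f=lambda p,z:onz(P,p,z)
b=[f(p,.045) for p in [(296,45),(412,112),(325,267),(217,214)]]
c=np.mean(b,0);print(np.round(b,4),c)
e=(b[3]-b[0]+b[2]-b[1]);y=np.degrees(np.arctan2(e[1],e[0]));print('yaw',y,'axis pred',c+.03*e/np.linalg.norm(e),'btn pred',c-.062*e/np.linalg.norm(e))
print('cap',f((295,201),.082),'btn',f((344.5,102),.06))
a=f((283,178),.079);l=f((266,147),.079);d=a-l;print('line',np.degrees(np.arctan2(d[1],d[0])))
print('peg',f((299,267),.05),f((299,267),.08))
im=cv2.imread('pics/w2.png')[120:290,200:390];cv2.imwrite('pics/w2c.png',cv2.resize(im,None,fx=3.5,fy=3.5,interpolation=cv2.INTER_CUBIC))
k=get_calibration('scene')
E
```

```text
[[ 0.4639 -0.0314]
 [ 0.4807  0.085 ]
 [ 0.6477  0.0623]
 [ 0.6314 -0.0553]] [0.55590502 0.01516006]
yaw -7.939953883932401 axis pred [0.58561742 0.011016  ] btn pred [0.49449939 0.02372445]
cap [0.58576258 0.01117349] btn [0.49396167 0.02382402]
line 47.37533868603507
peg [0.65465236 0.03715229] [0.64341235 0.03458622]
```

View pics/w2c.png

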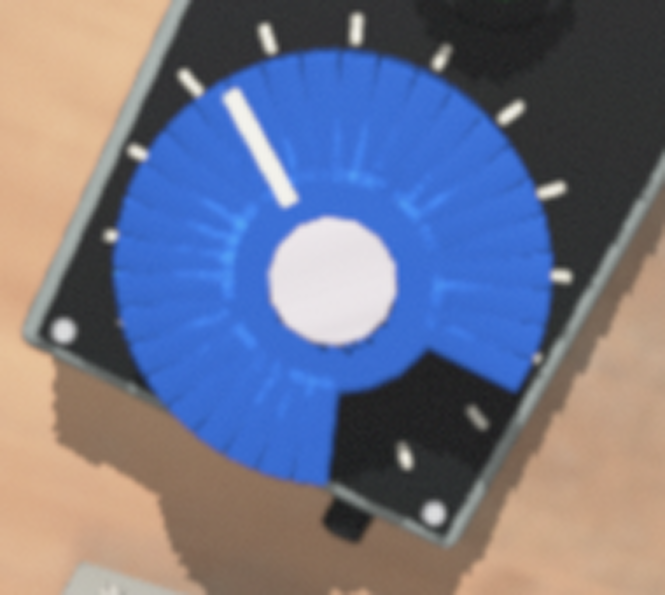

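```bash
python3 -m crank '[[[15,8,0],[0,0,0],0],[[30,16,-10],[0,0,0],0],[[36,18,-40],[0,0,0],0],[[36,18,-80],[0,0,0],0],[[36,18,-120],[0,0,0],0],[[36,18,-160],[0,0,0],0],[[36,18,-185],[0,0,0],0],[[36,18,-198],[0,0,0],0],[[36,18,-198],[0,0,0],0],[[36,18,-198],[0,0,0],0]]'
python3 - <<'E'
from h import *
for c in ['side','wrist','scene']:
    im=camera(c)[:,:,::-1]
    if c=='side': im=cv2.resize(im[150:310,230:430],None,fx=3.5,fy=3.5)
    if c=='scene': im=cv2.resize(im[150:310,230:390],None,fx=3.5,fy=3.5)
    cv2.imwrite(f'pics/{c}3.png',im)
E
```

```text
time_s: 6.9
tool_pos: [0.6204, 0.0479, 0.1118]
ee_rot: [[-0.941, -0.338, 0.002], [-0.338, 0.941, -0.0], [-0.002, -0.001, -1.0]]
ft_force: [1.6, 0.7, 0.3]
width: -0.0002
```

View pics/side3.png

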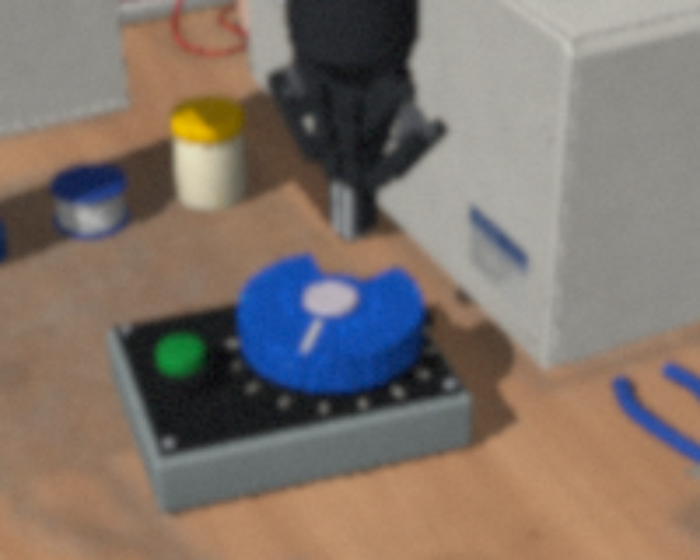

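View pics/wrist3.png

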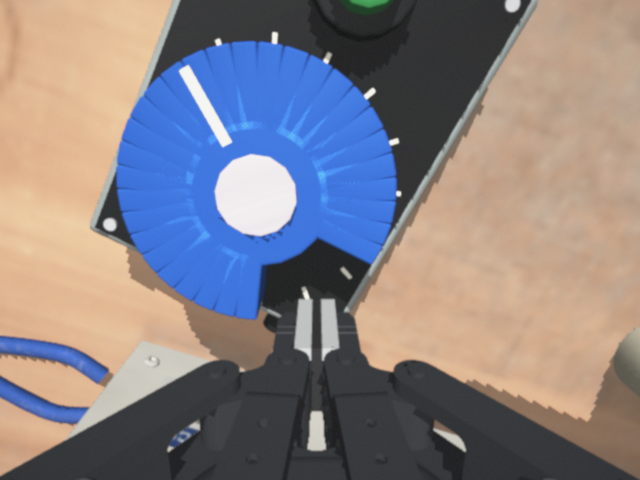

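View pics/scene3.png

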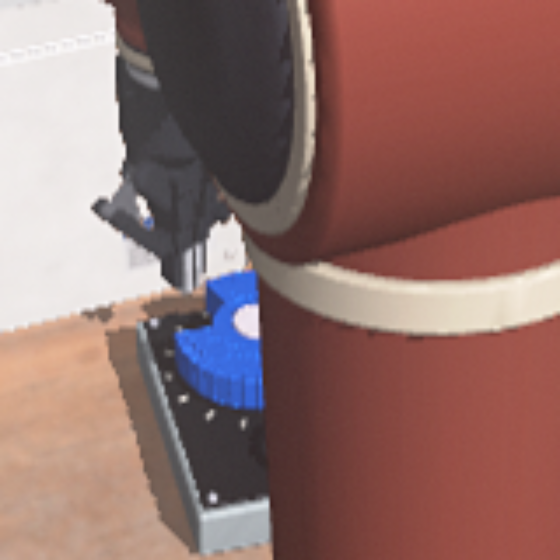

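```bash
python3 -m crank '[[[0,0,-10],[0,0,0],0],[[0,0,-20],[0,0,0],0],[[0,0,-28],[0,0,0],0],[[0,0,-36],[0,0,0],0],[[0,0,-36],[0,0,0],0],[[0,0,-36],[0,0,0],0]]'
python3 - <<'E'
from h import *
o=bot.get_obs();print(o['tool_pos'],o['ft_force'])
a=np.array([.5857,.0111]);p0=o['tool_pos'][:2]
for i,t in enumerate(np.arange(47,-50,-4)):
    print(t,np.round((a+.049*np.array([np.cos(np.radians(t)),np.sin(np.radians(t))])-p0)*1000,1), round(-(47-t)*40/90,1))
cv2.imwrite('pics/w4.png',camera('wrist')[:,:,::-1])
E
```

```text
time_s: 7.65
tool_pos: [0.6192, 0.0479, 0.0738]
ee_rot: [[-0.941, -0.338, -0.001], [-0.338, 0.941, 0.0], [0.001, 0.0, -1.0]]
ft_force: [0.0, 0.1, -0.1]
width: 0.0005
[0.61920805 0.04790275 0.07376517] [ 0.00173348  0.13507482 -0.11623274]
47 [-0.1 -1. ] 0.0
43 [ 2.3 -3.4] -1.8
39 [ 4.6 -6. ] -3.6
35 [ 6.6 -8.7] -5.3
31 [  8.5 -11.6] -7.1
27 [ 10.2 -14.6] -8.9
23 [ 11.6 -17.7] -10.7
19 [ 12.8 -20.8] -12.4
15 [ 13.8 -24.1] -14.2
11 [ 14.6 -27.5] -16.0
7 [ 15.1 -30.8] -17.8
3 [ 15.4 -34.2] -19.6
-1 [ 15.5 -37.7] -21.3
-5 [ 15.3 -41.1] -23.1
-9 [ 14.9 -44.5] -24.9
-13 [ 14.2 -47.8] -26.7
-17 [ 13.4 -51.1] -28.4
-21 [ 12.2 -54.4] -30.2
-25 [ 10.9 -57.5] -32.0
-29 [  9.3 -60.6] -33.8
-33 [  7.6 -63.5] -35.6
-37 [  5.6 -66.3] -37.3
-41 [  3.5 -68.9] -39.1
-45 [  1.1 -71.5] -40.9
-49 [ -1.4 -73.8] -42.7
```

View pics/w4.png

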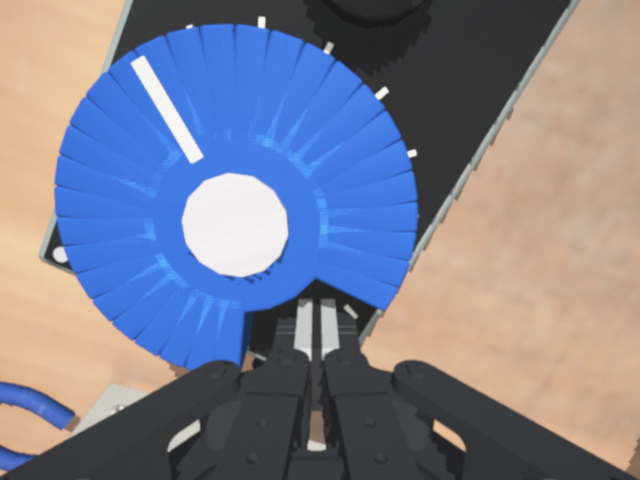

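```bash
python3 -m crank '[[[2.3,-3.4,0],[0,0,-2],0],[[4.6,-6,0],[0,0,-4],0],[[6.6,-8.7,0],[0,0,-5],0],[[8.5,-11.6,0],[0,0,-7],0],[[10.2,-14.6,0],[0,0,-9],0],[[11.6,-17.7,0],[0,0,-11],0],[[12.8,-20.8,0],[0,0,-12],0],[[13.8,-24.1,0],[0,0,-14],0],[[14.6,-27.5,0],[0,0,-16],0],[[15.1,-30.8,0],[0,0,-18],0],[[15.1,-30.8,0],[0,0,-18],0]]'
cat > look.py <<'E'
import sys
from h import *
o=bot.get_obs();P=PK('wrist',o);print(o['time_s'],o['tool_pos'],o['ft_force'])
im=camera('wrist');cv2.imwrite(f'pics/{sys.argv[1]}.png',im[:,:,::-1])
a=np.array([.5857,.0111])
# white line: sample white on rings at z=.079
hs=cv2.cvtColor(im,cv2.COLOR_RGB2HSV);pts=[]
for r in np.arange(.026,.048,.002):
  for t in np.radians(np.arange(0,360,.5)):
    u=proj(P,[a[0]+r*np.cos(t),a[1]+r*np.sin(t),.079]).round().astype(int)
    if 0<=u[0]<640 and 0<=u[1]<300:
      h=hs[u[1],u[0]]
      if h[1]<60 and h[2]>170: pts.append(t)
if pts:
  m=np.degrees(np.angle(np.mean(np.exp(1j*np.array(pts)))))
  n=(m+180)%360-360*((m+180)%360>180);print('line',m,len(pts),'notch dir',n,'clicks',(47.1-n)/22.5,'tcp ang',np.degrees(np.arctan2(*(o['tool_pos'][:2]-a)[::-1])))
E
python3 look.py w5
```

```text
time_s: 8.8
tool_pos: [0.6346, 0.0189, 0.0745]
ee_rot: [[-1.0, -0.027, 0.0], [-0.027, 1.0, 0.005], [-0.0, 0.005, -1.0]]
ft_force: [-1.3, 9.5, 0.6]
width: -0.0004
8.8 [0.63463222 0.0188594  0.07448388] [-1.28727173  9.50846571  0.60853533]
line -156.86877545680605 160 notch dir 23.13122454319395 clicks 1.06527890919138 tcp ang 9.0106188675346
```

View pics/w5.png

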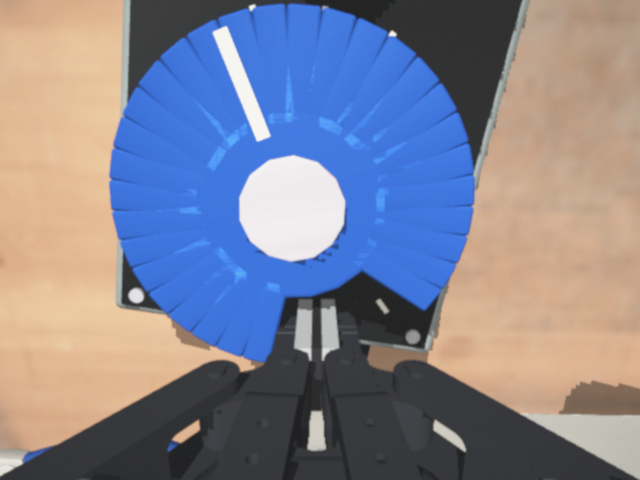

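```bash
python3 -m crank '[[[0.3,-3.4,0],[0,0,-2],0],[[0.4,-6.9,0],[0,0,-4],0],[[0.2,-10.3,0],[0,0,-5],0],[[-0.2,-13.7,0],[0,0,-7],0],[[-0.9,-17,0],[0,0,-9],0],[[-1.7,-20.3,0],[0,0,-11],0],[[-2.9,-23.6,0],[0,0,-13],0],[[-2.9,-23.6,0],[0,0,-13],0]]'
python3 look.py w6
```

```text
time_s: 9.65
tool_pos: [0.6316, -0.0073, 0.0743]
ee_rot: [[-0.98, 0.197, 0.0], [0.197, 0.98, -0.001], [-0.0, -0.001, -1.0]]
ft_force: [0.0, 0.5, 0.6]
width: 0.0003
9.65 [ 0.6316183  -0.0072669   0.07432836] [0.03664868 0.46429259 0.63543985]
line 170.23697213563705 154 notch dir -9.763027864362925 clicks 2.5272456828605745 tcp ang -21.80095866060345
```

View pics/w6.png

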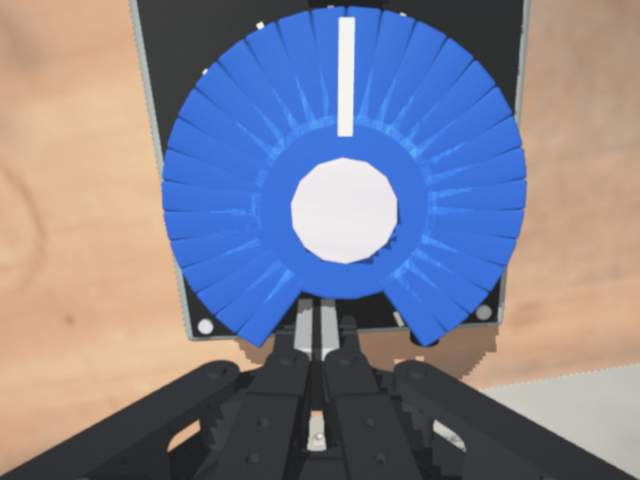

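```bash
python3 -m crank '[[[-0.6,-1.6,0],[0,0,-1],0],[[-1.3,-3.1,0],[0,0,-2],0],[[-2.1,-4.7,0],[0,0,-3],0],[[-2.9,-6.2,0],[0,0,-4],0],[[-3.8,-7.7,0],[0,0,-5],0],[[-4.6,-9.1,0],[0,0,-6],0],[[-5.6,-10.5,0],[0,0,-7],0],[[-6.6,-11.9,0],[0,0,-8],0],[[-6.6,-11.9,0],[0,0,-8],0],[[-6.6,-11.9,0],[0,0,-8],0]]'
python3 look.py w7
```

```text
time_s: 10.7
tool_pos: [0.6261, -0.0171, 0.0745]
ee_rot: [[-0.944, 0.331, 0.003], [0.331, 0.944, 0.003], [-0.002, 0.003, -1.0]]
ft_force: [4.7, 5.0, -2.6]
width: 0.0
10.7 [ 0.62605252 -0.01707267  0.07445175] [ 4.73702094  4.95890697 -2.57805751]
line 158.7642786349364 157 notch dir -21.23572136506357 clicks 3.037143171780603 tcp ang -34.92135040516137
```

```bash
python3 -m crank '[[[-1,-1.3,0],[0,0,-1],0],[[-2.1,-2.6,0],[0,0,-2],0],[[-3.3,-3.9,0],[0,0,-2],0],[[-4.5,-5.2,0],[0,0,-3],0],[[-5.1,-5.8,0],[0,0,-3],0],[[-5.1,-5.8,0],[0,0,-3],0],[[-5.1,-5.8,0],[0,0,-3],0]]'
python3 look.py w8
```

```text
time_s: 11.45
tool_pos: [0.6197, -0.0247, 0.0742]
ee_rot: [[-0.925, 0.379, -0.001], [0.379, 0.925, -0.001], [0.0, -0.001, -1.0]]
ft_force: [-0.6, -0.7, -0.2]
width: -0.0001
11.45 [ 0.61965582 -0.02472702  0.07422885] [-0.59638121 -0.66099474 -0.22988423]
line 146.66659579909538 156 notch dir -33.333404200904624 clicks 3.57481796448465 tcp ang -46.53599271913487
```

```bash
python3 -m crank '[[[0,0,0],[0,0,0],0],[[0,0,0],[0,0,0],0]]'; python3 look.py w9
```

```text
time_s: 11.7
tool_pos: [0.6199, -0.0243, 0.0742]
ee_rot: [[-0.925, 0.379, -0.0], [0.379, 0.925, -0.0], [0.0, -0.0, -1.0]]
ft_force: [0.3, -0.4, 0.3]
width: -0.0003
11.7 [ 0.61987151 -0.02433304  0.07424162] [ 0.28554855 -0.38012385  0.25301447]
line 146.48726491217488 158 notch dir -33.51273508782515 clicks 3.582788226125562 tcp ang -46.03833148397294
```

View pics/w9.png

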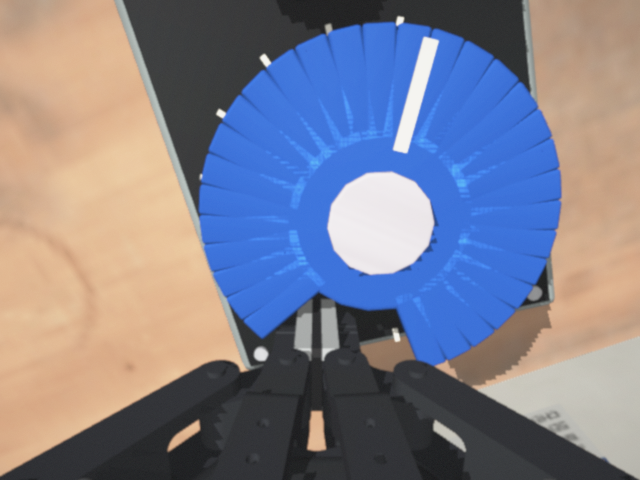

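```bash
python3 -m crank '[[[-0.6,-0.6,0],[0,0,0],0],[[-1.2,-1.1,0],[0,0,0],0],[[-1.2,-1.1,0],[0,0,0],0],[[-1.2,-1.1,0],[0,0,0],0]]'; python3 look.py w10
```

```text
time_s: 12.15
tool_pos: [0.6187, -0.0254, 0.0743]
ee_rot: [[-0.925, 0.379, -0.0], [0.379, 0.925, -0.0], [0.0, -0.0, -1.0]]
ft_force: [-0.4, -0.8, -0.3]
width: 0.0002
12.15 [ 0.61866304 -0.02536784  0.07427526] [-0.3553574  -0.77535598 -0.25369004]
line 145.4777815760541 158 notch dir -34.5222184239459 clicks 3.6276541521753733 tcp ang -47.88977992357793
```

```bash
python3 -m crank '[[[-0.6,-0.6,0],[0,0,0],0],[[-1.2,-1.1,0],[0,0,0],0],[[-1.8,-1.6,0],[0,0,0],0],[[-1.8,-1.6,0],[0,0,0],0],[[-1.8,-1.6,0],[0,0,0],0]]'; python3 look.py w11
```

```text
time_s: 12.7
tool_pos: [0.6169, -0.027, 0.0743]
ee_rot: [[-0.925, 0.379, -0.0], [0.379, 0.925, -0.0], [0.0, -0.0, -1.0]]
ft_force: [0.8, 0.7, 0.5]
width: -0.0001
12.7 [ 0.61685929 -0.02695666  0.07427389] [0.76649136 0.70874538 0.5295517 ]
line 142.45277519689074 159 notch dir -37.54722480310926 clicks 3.762098880138189 tcp ang -50.69073601312078
```

View pics/w11.png

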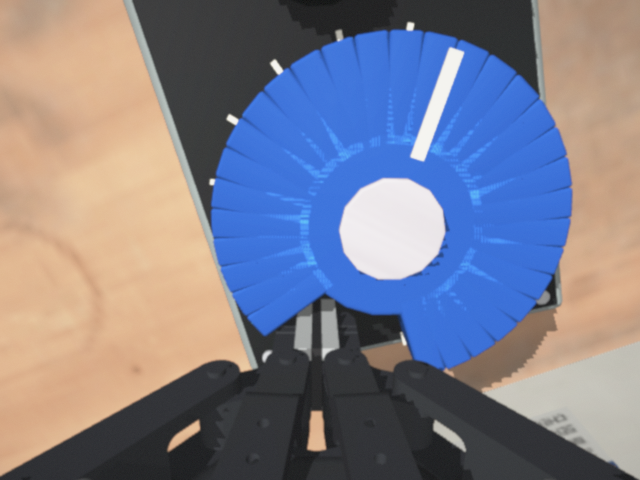

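```bash
python3 -m crank '[[[1.5,1.4,0],[0,0,0],0],[[3,2.8,0],[0,0,0],0],[[4.4,4.1,0],[0,0,0],0],[[4.4,4.1,0],[0,0,0],0],[[4.4,4.1,0],[0,0,0],0]]'; python3 look.py w12
```

```text
time_s: 13.25
tool_pos: [0.6214, -0.0227, 0.0743]
ee_rot: [[-0.926, 0.379, -0.0], [0.379, 0.926, -0.0], [0.0, -0.0, -1.0]]
ft_force: [-0.1, -0.2, -0.1]
width: 0.0
13.25 [ 0.62138655 -0.02269703  0.07430252] [-0.14108581 -0.2380942  -0.14873216]
line 142.37337504430022 158 notch dir -37.626624955699754 clicks 3.765627775808878 tcp ang -43.44229497034597
```

View pics/w12.png

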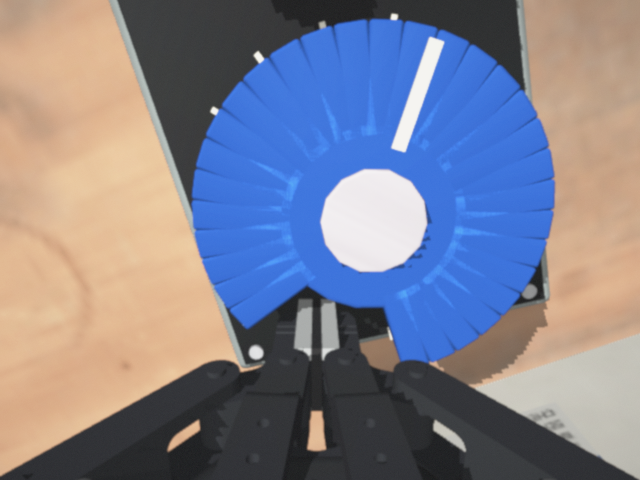

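```bash
python3 -m crank '[[[-2,-1.9,0],[0,0,0],0],[[-4,-3.8,0],[0,0,0],0],[[-5,-4.6,0],[0,0,0],0],[[-6,-5.4,0],[0,0,0],0],[[-7,-6.2,0],[0,0,0],0],[[-7,-6.2,0],[0,0,0],0],[[-7,-6.2,0],[0,0,0],0]]'; python3 look.py w13
```

```text
time_s: 14.0
tool_pos: [0.6143, -0.029, 0.0743]
ee_rot: [[-0.925, 0.379, 0.0], [0.379, 0.925, -0.0], [-0.0, 0.0, -1.0]]
ft_force: [0.1, -1.4, 0.2]
width: -0.0001
14.0 [ 0.61433494 -0.02899645  0.07430977] [ 0.1012864  -1.36230892  0.22028221]
line 137.95276719857242 159 notch dir -42.04723280142758 clicks 3.9620992356190032 tcp ang -54.46741202607585
```

```bash
python3 -m crank '[[[2,1.7,0],[0,0,0],0],[[4,3.4,0],[0,0,0],0],[[6,5,0],[0,0,0],0],[[8,6.4,0],[0,0,0],0],[[8,6.4,0],[0,0,0],0],[[8,6.4,10],[0,0,0],0],[[8,6.4,30],[0,0,0],0],[[8,6.4,60],[0,0,0],0],[[8,6.4,100],[0,0,0],0],[[0,6.4,130],[0,0,0],0],[[-20,6.4,150],[0,0,0],0],[[-20,6.4,150],[0,0,0],0],[[-20,6.4,150],[0,0,0],0]]'; python3 look.py w14
```

```text
time_s: 15.35
tool_pos: [0.5945, -0.0226, 0.2249]
ee_rot: [[-0.925, 0.379, 0.002], [0.379, 0.925, -0.0], [-0.002, 0.0, -1.0]]
ft_force: [-0.2, 0.6, -0.4]
width: -0.0
15.35 [ 0.59454264 -0.02263624  0.22485356] [-0.22739768  0.61082452 -0.3650379 ]
line 137.87280484181332 171 notch dir -42.12719515818668 clicks 3.96565311814163 tcp ang -75.31254991224971
```

View pics/w14.png

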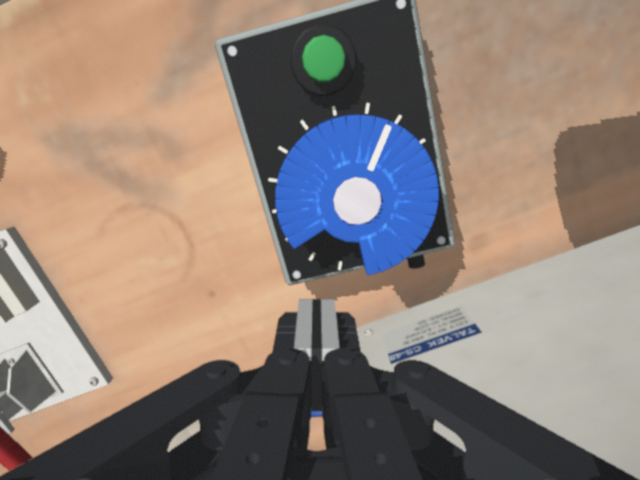

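```bash
python3 -m crank '[[[-30,14,0],[0,0,0],0],[[-65,30,0],[0,0,0],0],[[-95,44,0],[0,0,0],0],[[-100,46,-30],[0,0,0],0],[[-100,46,-70],[0,0,0],0],[[-100,46,-100],[0,0,0],0],[[-100,46,-120],[0,0,0],0],[[-100,46,-120],[0,0,0],0],[[-100,46,-120],[0,0,0],0],[[-100,46,-120],[0,0,0],0]]'; python3 look.py w15
python3 - <<'E'
from h import *
im=camera('side')[:,:,::-1];cv2.imwrite('pics/side15.png',cv2.resize(im[150:310,230:430],None,fx=3.5,fy=3.5))
E
```

```text
time_s: 16.4
tool_pos: [0.4953, 0.0233, 0.1054]
ee_rot: [[-0.925, 0.379, 0.002], [0.379, 0.925, -0.0], [-0.002, 0.0, -1.0]]
ft_force: [1.0, -0.5, 0.5]
width: 0.0001
16.4 [0.49531127 0.02331288 0.10537404] [ 1.02321872 -0.5024969   0.53447843]
```

View pics/w15.png

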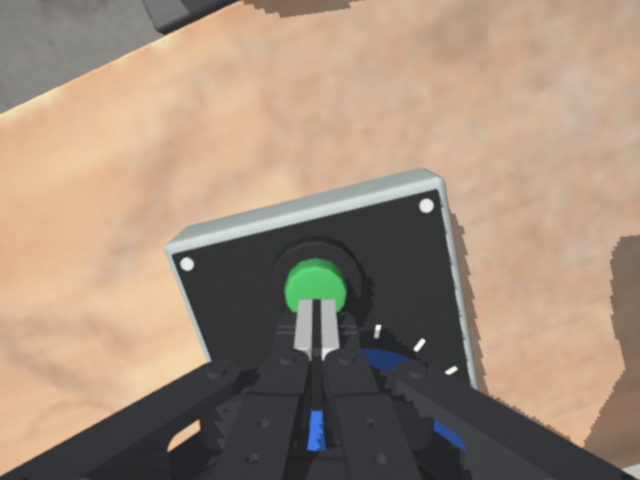

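View pics/side15.png

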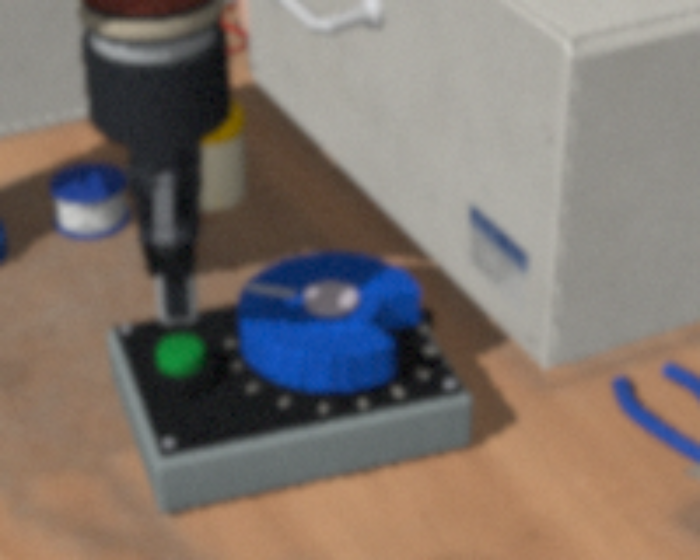

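```bash
python3 -m crank '[[[0,0,-8],[0,0,0],0],[[0,0,-15],[0,0,0],0],[[0,0,-18],[0,0,0],0],[[0,0,-20],[0,0,0],0],[[0,0,-22],[0,0,0],0],[[0,0,-22],[0,0,0],0],[[0,0,-22],[0,0,0],0]]'
python3 -m crank '[[[0,0,-1],[0,0,0],0],[[0,0,-2],[0,0,0],0],[[0,0,-2],[0,0,0],0],[[0,0,-2],[0,0,0],0]]'
python3 -m crank '[[[0,0,-1],[0,0,0],0],[[0,0,-2],[0,0,0],0],[[0,0,-2],[0,0,0],0],[[0,0,-2],[0,0,0],0]]'
```

```text
time_s: 17.2
tool_pos: [0.4944, 0.0234, 0.0825]
ee_rot: [[-0.925, 0.379, 0.0], [0.379, 0.925, -0.0], [-0.0, -0.0, -1.0]]
ft_force: [-1.1, -0.1, 2.5]
width: 0.0001
time_s: 17.6
tool_pos: [0.4946, 0.0234, 0.0806]
ee_rot: [[-0.925, 0.379, 0.001], [0.379, 0.925, -0.0], [-0.001, 0.0, -1.0]]
ft_force: [-0.9, 0.3, 3.7]
width: -0.0002
time_s: 18.0
tool_pos: [0.4946, 0.0234, 0.0785]
ee_rot: [[-0.925, 0.379, 0.001], [0.379, 0.925, -0.0], [-0.001, 0.0, -1.0]]
ft_force: [-0.7, 0.3, 4.2]
width: 0.0004
```

```bash
python3 -m crank '[[[0,0,-1],[0,0,0],0],[[0,0,-1],[0,0,0],0],[[0,0,-1],[0,0,0],0]]'
python3 -m crank '[[[0,0,-1],[0,0,0],0],[[0,0,-1],[0,0,0],0],[[0,0,-1],[0,0,0],0]]'
python3 -m crank '[[[0,0,-1],[0,0,0],0],[[0,0,-1],[0,0,0],0],[[0,0,-1],[0,0,0],0]]'
```

```text
time_s: 18.3
tool_pos: [0.4946, 0.0234, 0.078]
ee_rot: [[-0.926, 0.379, 0.0], [0.379, 0.926, -0.0], [-0.0, 0.0, -1.0]]
ft_force: [-2.2, 0.7, 7.9]
width: 0.0001
time_s: 18.6
tool_pos: [0.4947, 0.0234, 0.0779]
ee_rot: [[-0.926, 0.379, -0.0], [0.379, 0.926, -0.0], [0.0, -0.0, -1.0]]
ft_force: [-5.3, 0.8, 13.8]
width: -0.0003
time_s: 18.9
tool_pos: [0.4948, 0.0234, 0.0778]
ee_rot: [[-0.926, 0.379, -0.001], [0.379, 0.926, -0.0], [0.001, -0.0, -1.0]]
ft_force: [-8.1, 0.7, 19.4]
width: 0.0
```

```bash
python3 - <<'E'
from h import *
im=camera('side')[:,:,::-1];cv2.imwrite('pics/side16.png',cv2.resize(im[200:280,240:370],None,fx=6,fy=6))
E
python3 -m crank '[[[0,0,4],[0,0,0],0],[[0,0,8],[0,0,0],0],[[0,0,15],[0,0,0],0],[[0,0,40],[0,0,0],0],[[0,0,80],[0,0,0],0],[[20,0,120],[0,0,0],0],[[60,-10,150],[0,0,0],0],[[100,-40,150],[0,0,0],0],[[100,-46,150],[0,0,0],0],[[100,-46,150],[0,0,0],0],[[100,-46,150],[0,0,0],0]]'; python3 look.py w17
```

```text
time_s: 20.05
tool_pos: [0.5933, -0.0222, 0.2242]
ee_rot: [[-0.925, 0.379, -0.002], [0.379, 0.925, 0.001], [0.002, -0.0, -1.0]]
ft_force: [0.2, 0.0, -0.4]
width: 0.0001
20.05 [ 0.59327021 -0.02222934  0.22418065] [ 0.22613612  0.02504603 -0.40377733]
line 137.8405965653129 175 notch dir -42.15940343468708 clicks 3.967084597097203 tcp ang -77.20331645137352
```

View pics/side16.png

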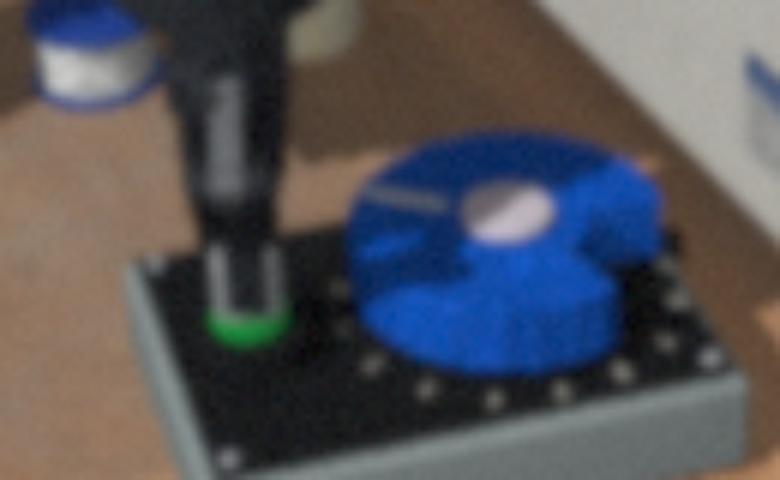

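View pics/w17.png

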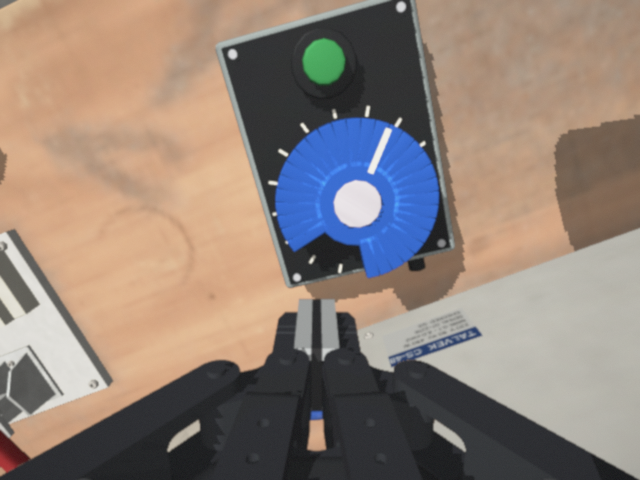

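The side picture shows the fingertips flat on the green button, pushed down. The wrist picture shows the button up again at about (324, 61) and the white line near (380, 150), with the wheel at 3.97 clicks. Nothing touches the robot, so I'm handing in.

```bash
python3 - <<'E'
from bench import bot
print(bot.sign_off())
E
```

```text
the job is handed in; nothing more can be done
None
```

I turned the wheel four clicks clockwise from where it stood, pressed the green button down until it stopped, let it come up again, and handed the job in. `sign_off()` gives no verdict.

- **Wheel:** With the closed fingertips in the notch, I turned it from a start of 2 clicks. It did not snap after the fourth half-way point: it stayed by friction at about 3.77 clicks once I backed the finger off. I nudged it a little further. The wrist camera then read 3.96 to 3.97 clicks, both before and after the button press.
- **Button:** It stopped after about 6 mm of travel, and the wrist force rose to about 19 N against the stop (40 N is the limit). I judged the travel from tool height and force, since the joint value can't be read. The last picture shows the button up.
- **End state:** The arm was clear of everything and time stood at about 20 s of the 53 allowed. I never touched the bystanders and saw none displaced in the pictures I took, but I did not re-measure each one at the end.

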